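# Press a glued end plug home in a mailing tube and hold it

## Task

A short mailing tube stands in the loading slide of the bench press with its glued end plug not yet fully in. Push the slide in under the ram as far as it goes, flip the upright cam lever down flat to the left to lock the slide, then bring the press handle down until its arm is level - at most a few degrees past level, or the tube is crushed - so that the plug is fully home, and finish while still holding the handle there with the fingers so the glue can grab. Leave the finished tubes and the glue bottle alone.

Things in the scene. Friction and masses are not known exactly. Their poses are not given: they have to be found in the camera images.
- press: grey bench press fixed to the bench: bed 335 mm long, column at the rear (x 60 to 94), head over the bed (x -44 to 92, y -38 to 38, top z 242). Origin on the bench under the ram's axis; x away from the robot, y to the left along the slide's path (the slide sticks out to +y), z up. 'Press frame' numbers elsewhere are mm in this frame.
- slide (a joint): travel of the aluminium loading slide in m: 0 = pulled out to the left as found, 0.13 = fully home against its end stop with the nest under the ram. It moves along the press's -y and stays where it is left (about 2 N friction).
- push_plate (a point): middle of the top edge of the upright push plate at the slide's left end (plate 50 wide in x, its black cap 14 thick in y, 54 wide and 18 high; top edge at z 114). In the press frame at (0, 280 - slide travel, 114). Push on its left (+y) face, towards -y.
- cam (a joint): angle (rad) of the cam lever: 0 upright (free), 1.57 flat, pointing to the press's +y (locked: its nose stands behind the slide's flange). Turns about the press's x in the plane x = -58; stays where left (stiff, about 4 N at the tip). Going down it draws the slide in by up to about 20 mm; further out, the slide blocks it. Starts at 0 to 0.15.
- cam_pivot (a point): hinge axis of the cam lever, fixed, at (-58, 151, 44) in the press frame, at the bed's front edge
- cam_tip (a point): free end of the cam lever, 68 mm from the hinge; the black grip is the last 44 mm, 14 mm thick in the direction in which it swings and 13 mm wide in x
- lever (a joint): angle (rad) of the press lever: 0 as found, arm 0.70 rad (40 degrees) above level, rising to the right; 0.70 = level; 0.95 bottom stop. Turns about the press's x. A spring returns it to 0; about 3 N at the handle starts it, some 11 N holds it level with the pad on the plug. The ram goes down 40 mm per rad.
- handle_pivot (a point): axis of the press lever, at (-58, 0, 205) in the press frame on the front of the head
- handle_mid (a point): middle of the black round handle bar at the lever's end, 170 mm from the lever's axis: 22 mm thick, about 85 mm long, along the press's x. The steel lever rod (14 mm) runs in the plane x = -58 and joins the bar's rear end. As found at (-110, -130, 315), at level (-110, -170, 205). Grip it from above across the bar, or push it down.
- handle: the same handle bar as a body (a revolving grip: it turns freely about its own axis, the press's x); origin at its middle
- pad: dark round pressing pad under the ram, 42 mm across; origin at the centre of its underside, 145 mm above the bench when the lever is up. It is sprung: it bears on the plug with about 16 N plus 2 N per mm of further ram travel (about 26 N at level).
- tube: cardboard mailing tube, 50 mm across, 80 mm tall without its plug, standing loose in the black nest of the slide; origin at the centre of its underside (38 mm above the bench), z up
- plug (a joint): how far the white end plug stands proud of its seat in the tube, in m: starts at 0.004 to 0.008, 0 = fully home (flange tight on the tube's rim). Flange 50 mm across and 4 mm thick; friction fit, about 8 N moves it.
- done_a: finished tube with its plug in, 50 mm across, 84 mm tall, standing on the bench to the right of the press; origin at its underside
- done_b: a second finished tube like it, beside the first
- glue_bottle: small white glue bottle, 42 mm across, 128 mm tall, standing at the back left; origin at its underside
Things that resemble listed ones, but are neither listed nor needed, are in the scene too. Leave any purple, red or turquoise look-alike of the tube alone.

How it is judged:
On the way, in this order (a step that is already met when the one before it is completed fails the run):
1. the slide is pushed in under the ram (value of joint slide above 0.112 m), for 0.05 s.
2. the cam lever is flat, locking the slide home (value of joint cam above 1.4 rad and value of joint slide above 0.125 m), for 0.2 s.
3. the plug is pressed home by the pad (value of joint plug below 0.001 m and contact force between pad and tube above 10 N), for 0.1 s.
At the end, for the whole second after the job is handed in: The slide is home (within 5 mm) and locked by the cam lever (within 10 degrees of flat); the fingers hold the press handle still with its arm level (within 0.1 rad, about 6 degrees); the plug is home in the upright tube (within 1 mm) with the pad bearing on it with more than 12 N (all of step 2 and value of joint lever between 0.6 and 0.8 rad and velocity of joint lever between -0.05 and 0.05 rad/s and value of joint plug below 0.001 m and contact force between pad and tube above 12 N and contact force between the fingers and handle above 2 N and angle between tube's own z axis and vertical below 0.08 rad); the arm keeps its last pose, push and grip.
It fails at once if the press lever is taken more than about 10 degrees (0.18 rad) below level, which crushes the tube (value of joint lever above 0.88 rad).
It fails at once if the tube is tipped over (angle between tube's own z axis and vertical above 0.4 rad).
It fails at once if a finished tube is moved more than 30 mm (distance of done_a from where it was at the start of the episode above 0.03 m).
It fails at once if a finished tube is moved more than 30 mm (distance of done_b from where it was at the start of the episode above 0.03 m).
It fails at once if the glue bottle is moved more than 30 mm (distance of glue_bottle from where it was at the start of the episode above 0.03 m).
It also fails if it takes over 56 s, if anything falls off the work surface, if the arm or the gripper's body presses on something with over 40 N, if the wrist force passes 120 N, or if a joint passes its speed limit or range.

## Robot

A 6-joint arm with a two-finger parallel gripper is mounted at the origin on the work surface; the furniture and walls round the work are solid. World frame = base frame: x ahead of the robot, y to its left, z up, the work surface at z = 0. Lengths are in m, angles in rad, forces in N, time in s.
With the tool pointing down it reaches from about 0.325 to 0.75 m from the base axis. Payload 7.6 kg.
Tool frame: the origin (TCP) lies at the centre of the arm's flange, where the gripper is bolted on; the fingertips stand 173 mm ahead of it and the grasp point (between the pads) lies 155 mm ahead of it (r.tips_ahead is the z of the fingertips in the tool frame, in m); z points along the fingers, y is the line along which they close (so a half turn about z gives the same grasp; the last joint's range is limited). The gripper opens to 85 mm and grips with 20 to 120 N. Pads are 22 mm wide; open, the fingers measure 114 mm over their backs; the gripper's body (76 mm by 85 mm) begins 54 mm behind the grasp point. The pads swing forward as they close: fully open they stand 13 mm farther back than shut.
Start: joints at [1.094, 0.052, 1.401, -0, 1.689, -0.07], TCP at [0.208, 0.482, 0.405] pointing down, gripper open.
Joint ranges: [-2.9, 2.9], [-0.91, 2.17], [0.12, 2.37], [-1.06, 4.2], [0.26, 2.73], [-2.93, 2.93]. Speed limits (rad/s): [2.57, 2.57, 3.01, 3.14, 3.14, 3.14].

## Interface

Orientations are given as a unit quaternion [x, y, z, w].
In Python, from bench import r gives the robot as it stands.
- The arm moves only by the tool hand_motion, called in YAML: its name, and indented under it one key for each argument. Schema: {"type":"object","properties":{"ticks":{"type":"object","properties":{"segments":{"type":"array","items":{"type":"array","items":{"type":"number"},"minItems":6,"maxItems":6},"minItems":1,"maxItems":10}},"additionalProperties":false,"required":["segments"]},"jaw":{"type":"number"},"clamp_n":{"type":"number"},"only":{"type":"string"},"quiet":{"type":"boolean"},"lines":{"type":"string"}},"required":["ticks"],"additionalProperties":false}. ticks is an object whose key "segments" holds a list of rows, 1 to 10 of them, each of 6 numbers: dx, dy, dz in m, then a rotation vector rx, ry, rz in rad; each row shifts and turns the commanded pose from where the row before left it, along the tool's axes as they then stand; what a row does not reach is not made up. A row lasts 1/8 s, in which the tool goes at most 0.0625 m and 0.188 rad, less where a joint would pass 70% of its speed; a pose out of reach is approached as far as the arm can. jaw is the opening from 0.0 (shut) to 1.0 (fully open), set as the call begins (left out keeps the last). The fingers move at their own pace and stop on an object; clamp_n is the grip in N (left out, the last holds). Time passes only in rows, so rows that do not move let the fingers close. The tool returns the time, the measured TCP pose, the force, the opening and the grip force at its end. only (a regular expression) keeps the lines of the reply that match it, lines (a string "A,B") keeps lines A to B, and quiet returns only ok. Input that does not fit is refused with a message, and nothing moves.
- r.state(): the state, without advancing time (a new reading comes with each control period).
- r.grab_frame(name): name is "scene" or "side" or "wrist"; returns the picture (420x560x3 uint8, red, green, blue); there is no depth.
- r.camera_info(name): a dict with "mtx" (3x3 intrinsics, pixels), "pose" (4x4, takes a point from camera to world coordinates). Camera axes: x right, y up, looking along -z (the intrinsics and any distortion apply to the point x, -y, -z); pixel columns grow to the right and rows downward; lengths in m; the calibration is good to about 2 mm. A picture is of the moment at which its call begins: read the wrist's pose just before it. camera_info takes no time and is no camera call; for the wrist camera it gives the pose at the moment of the call.
- r.finish_job(): hands the job in; it is judged then, once.
The state is a dict: "time": time; "qpos": joint angles; "dq": joint speeds; "tau": joint torques, N m; "tool_pos": TCP position; "orientation": TCP orientation; "ft_force": force on the tool from outside, world axes, zero at the start; "wrist_torque": the same for the moment, N m; "opening": opening from 0.0 (shut) to 1.0 (fully open); "gripper_force": force on a finger pad.
Only numpy, scipy, OpenCV 4.12 (cv2) and the standard library are available. Lean on these libraries where they do the work, as an engineer would, in place of code of your own. Each camera call takes 0.05 s, during which the arm holds its last target. There are 200 camera calls.

## Working session

There is one attempt and no reset: what is moved stays moved. The work goes in short steps, Python scripts to look and compute and a tool call to move; the robot and the scene stay as the last step left them, time stands still between calls to the robot, and variables do not carry over. Pictures are saved under pics/ and viewed, at most 10 in all, crops included, and the job is handed in when it is done.

```bash
ls; mkdir -p pics
```

Run:
```python
from bench import r
import cv2,numpy as np
s=r.state();print(s['time'],s['tool_pos'],s['orientation'],s['opening'])
for n in("scene","side"):
    im=r.grab_frame(n);cv2.imwrite(f"pics/{n}0.png",im[:,:,::-1])
    c=r.camera_info(n);print(n,np.round(c["mtx"],1).tolist(),np.round(c["pose"],3).tolist(),c.keys())
```

```text
pics
0.0 [0.20767278 0.48214121 0.40387061] [ 2.01981713e-01  9.79388968e-01 -7.63003867e-04 -2.34369048e-04] 1.000232881093771
scene [[507.8, 0.0, 283.3], [0.0, 507.8, 213.1], [0.0, 0.0, 1.0]] [[0.253, 0.559, -0.789, -1.065], [-0.967, 0.132, -0.216, -0.475], [-0.017, 0.818, 0.574, 1.302], [0.0, 0.0, 0.0, 1.0]] dict_keys(['mtx', 'pose'])
side [[490.1, 0.0, 277.9], [0.0, 490.1, 214.3], [0.0, 0.0, 1.0]] [[-0.909, 0.274, -0.313, -0.032], [-0.416, -0.594, 0.688, 1.043], [0.002, 0.756, 0.654, 1.249], [0.0, 0.0, 0.0, 1.0]] dict_keys(['mtx', 'pose'])
```

View pics/scene0.png

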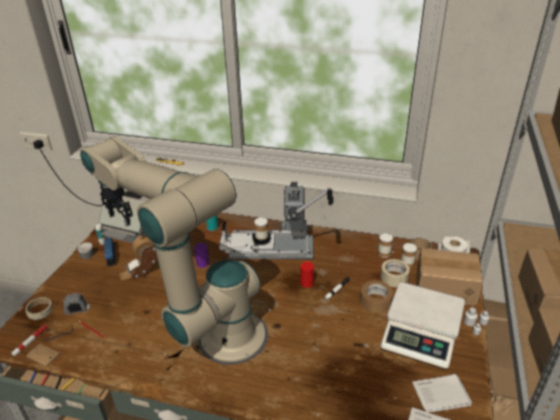

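View pics/side0.png

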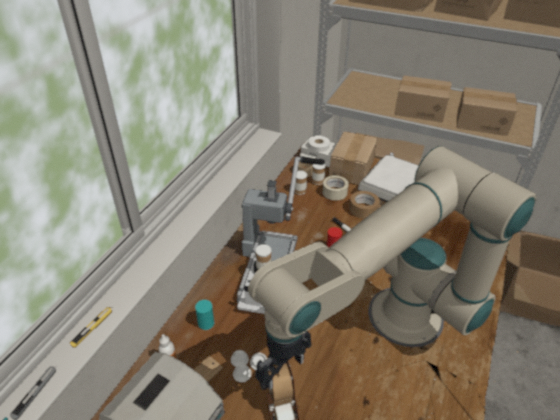

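The scene view shows the press at about (265,230), handle bar at (330,197), tube plug at (261,224). In the side view the press is at about (265,215) and the tube at (263,252). The arm doesn't cover the press in the scene view. I'll enlarge both.

Run:
```python
import cv2,numpy as np
a=cv2.imread("pics/scene0.png")[170:270,205:345];b=cv2.imread("pics/side0.png")[145:315,225:345]
cv2.imwrite("pics/c1.png",cv2.resize(a,None,fx=5.6,fy=5.6,interpolation=cv2.INTER_CUBIC))
cv2.imwrite("pics/c2.png",cv2.resize(b,None,fx=3.5,fy=3.5,interpolation=cv2.INTER_CUBIC))
```

```text
(no output)
```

View pics/c1.png

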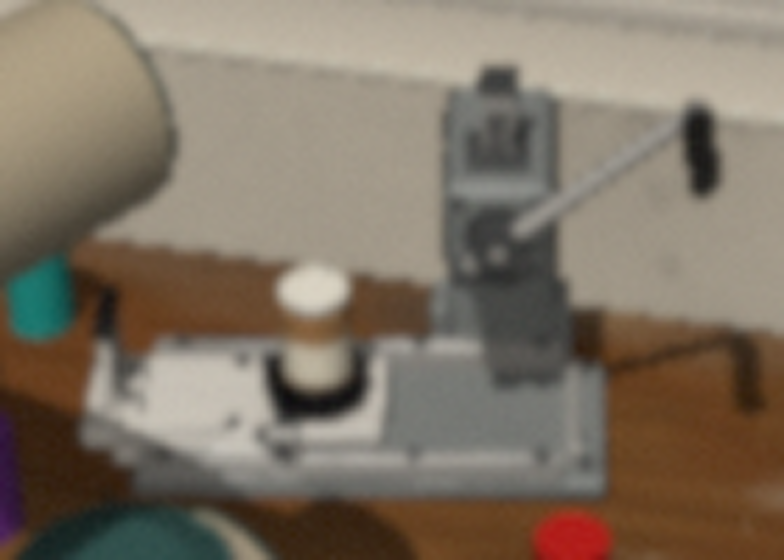

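View pics/c2.png

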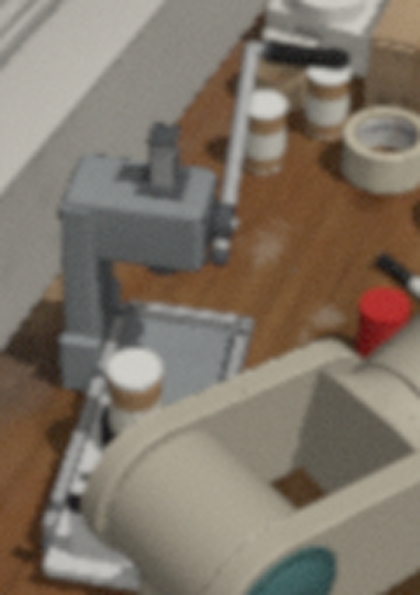

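Create h.py:
```python
import numpy as np,json
from scipy.spatial.transform import Rotation as R
from bench import r
def proj(n,P,ci=None):
    c=ci or r.camera_info(n);T=np.array(c["pose"]);p=(np.atleast_2d(P)-T[:3,3])@T[:3,:3]
    q=np.c_[p[:,0]/-p[:,2],-p[:,1]/-p[:,2],np.ones(len(p))]@np.array(c["mtx"]).T
    return q[:,:2]
def w(p,pr): # press mm -> world m
    x,y,a=pr;p=np.atleast_2d(p)/1000
    return np.c_[x+np.cos(a)*p[:,0]-np.sin(a)*p[:,1],y+np.sin(a)*p[:,0]+np.cos(a)*p[:,1],p[:,2]]
```

Run:
```python
from h import *
from scipy.optimize import least_squares
S=[((701,148),(-110,-130,315)),((315,286),(0,150-20,128)),((455,190),(-44,38,242)),((553,194),(-44,-38,242)),((108,300),(0,280,114))]
D=[((306,54),(-110,-130,315)),((134,369),(0,130,128)),((62,208),(92,38,242)),((190,222),(-44,38,242)),((85,157),(92,-38,242)),((216,172),(-44,-38,242))]
su=np.array([[205+a[0]/5.6,170+a[1]/5.6] for a,_ in S]);du=np.array([[225+a[0]/3.5,145+a[1]/3.5] for a,_ in D])
sp=[p for _,p in S];dp=[p for _,p in D]
cs,cd=r.camera_info("scene"),r.camera_info("side")
f=lambda v:np.r_[proj(0,w(sp,v),cs)-su,proj(0,w(dp,v),cd)-du]
o=least_squares(lambda v:f(v).ravel(),[.55,0,0],loss='soft_l1')
print(o.x,np.round(f(o.x),1).tolist())
# triangulate handle, plug
def tri(a,b):
    g=lambda P:np.r_[proj(0,P,cs)[0]-a,proj(0,P,cd)[0]-b]
    q=least_squares(g,[.55,0,.2]);return q.x,q.fun
pts={'handle':(0,0),'plug':(1,1)}
for k,(i,j) in pts.items(): 
    x,e=tri(su[i],du[j]);print(k,x.round(4),e.round(1),w([sp[i]],o.x).round(4))
```

```text
[ 0.5030316  -0.08640253  0.2242052 ] [[-0.6, 0.7], [-0.7, 0.2], [-3.2, -0.3], [-0.3, -0.9], [-1.3, 0.4], [-0.0, 0.1], [0.4, -0.9], [-0.9, -3.6], [3.6, -2.1], [-1.6, -3.1], [0.7, -2.2]]
handle [ 0.4255 -0.2387  0.3161] [-0.2  0.4 -0.1 -0.4] [[ 0.4247 -0.2376  0.315 ]]
plug [0.4765 0.0399 0.1247] [-0.4  0.5 -0.2 -0.5] [[0.4741 0.0403 0.128 ]]
```

Both views agree to a few mm: press at about (0.503, -0.086), yaw 0.224. The triangulated handle height of 0.316 and plug top of 0.125 match the text. Moving over the push plate's left now, with tool y along press y.

hand_motion:
  ticks: {"segments": [[0,0,0,0,0,-0.158],[0,0,0,0,0,-0.158],[0,0,0,0,0,-0.158],[0,0,0,0,0,-0.156],[-0.027,-0.048,0,0,0,0],[-0.027,-0.048,0,0,0,0],[-0.027,-0.048,0,0,0,0],[-0.027,-0.048,0,0,0,0],[-0.027,-0.048,0,0,0,0],[-0.026,-0.048,0,0,0,0]]}
  jaw: 0
  clamp_n: 40

```text
time: 1.35
tool_pos: [0.4294, 0.2354, 0.4044]
orientation: [-0.111, 0.994, 0.0, -0.0]
ft_force: [-0.2, -0.4, 0.1]
opening: 0.001
gripper_force: 0.0
```

Run:
```python
from h import *
import cv2
s=r.state();c=r.camera_info("wrist");im=r.grab_frame("wrist");cv2.imwrite("pics/w1.png",im[:,:,::-1])
json.dump({k:np.array(v).tolist() for k,v in c.items()},open("w1.json","w"))
print(s['tool_pos'],np.round(R.from_quat(s['orientation']).as_matrix(),3).tolist(),np.round(c['pose'],3).tolist())
```

```text
[0.42937127 0.23539429 0.40438884] [[-0.975, -0.221, -0.0], [-0.221, 0.975, -0.0], [0.0, 0.0, -1.0]] [[-0.221, -0.922, -0.317, 0.348], [0.975, -0.21, -0.071, 0.216], [-0.001, -0.325, 0.946, 0.374], [0.0, 0.0, 0.0, 1.0]]
```

View pics/w1.png

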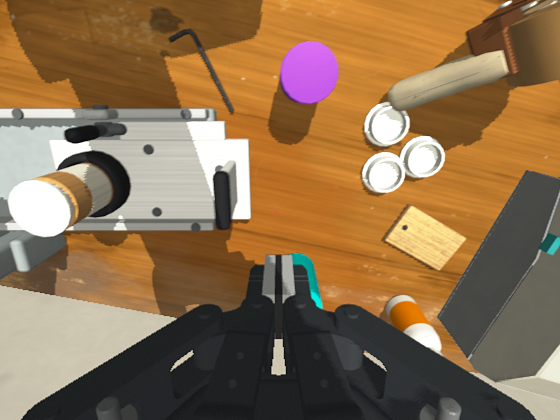

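Seen: plug top (43,207), push plate cap (222,200), cam grip with tip (75,133), turquoise tube partly behind fingertips (305,275), purple tube (309,72). Checking the fit and the turquoise tube's location.

Run:
```python
from h import *
from scipy.optimize import least_squares
pr=[.5030,-.0864,.2242];c=json.load(open("w1.json"))
P={'cap lt':(-27,287,114),'cap rt':(27,287,114),'cap l-':(-27,273,114),'cap r-':(27,273,114),'plug':(0,130,128),'camtip':(-58,151,112),'campiv':(-58,151,44),'plugedge+y':(0,155,128)}
for k,p in P.items(): print(k,proj(0,w([p],pr),c).round(0)[0])
cs,cd=r.camera_info("scene"),r.camera_info("side")
a,b=(212,217),(204,305)
q=least_squares(lambda P:np.r_[proj(0,P,cs)[0]-a,proj(0,P,cd)[0]-b],[.55,.2,.1]);d=q.x[:2]-pr[:2]
t=pr[2];print('turq top',q.x,q.fun.round(1),'press',[np.cos(t)*d[0]+np.sin(t)*d[1],-np.sin(t)*d[0]+np.cos(t)*d[1]])
```

Run:
```python
import cv2
a=cv2.imread("pics/w1.png")[90:250,0:270]
cv2.imwrite("pics/c3.png",cv2.resize(a,None,fx=2.9,fy=2.9,interpolation=cv2.INTER_CUBIC))
```

```text
cap lt [229. 171.]
cap rt [232. 230.]
cap l- [212. 171.]
cap r- [217. 230.]
plug [ 41. 207.]
camtip [ 63. 134.]
campiv [106. 127.]
plugedge+y [ 71. 207.]
turq top [0.5590717  0.2773044  0.06238029] [ 1.6 -2.2  0.8  1.8] press [np.float64(0.13552946159111615), np.float64(0.342135483741879)]
```

View pics/c3.png

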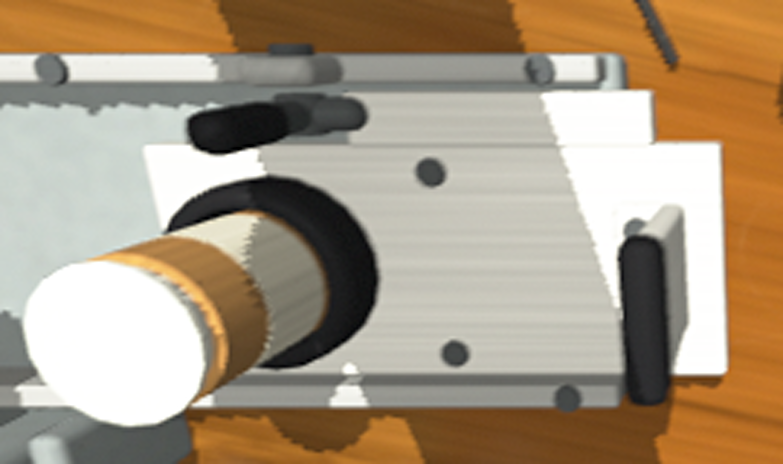

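The fit holds: predicted cap (222,200) and plug (41,207) land on the picture. The turquoise tube is 135 mm behind the slide's line, so it's clear. Descend and push.

hand_motion:
  ticks: {"segments": [[0,0,0.035,0,0,0],[0,0,0.035,0,0,0],[0,0,0.035,0,0,0],[0,0,0.036,0,0,0],[0,-0.015,0,0,0,0],[0,-0.012,0,0,0,0],[0,-0.012,0,0,0,0],[0,-0.012,0,0,0,0],[0,-0.012,0,0,0,0],[0,-0.012,0,0,0,0]]}

```text
time: 2.65
tool_pos: [0.4454, 0.1631, 0.2642]
orientation: [-0.111, 0.994, 0.0, 0.001]
ft_force: [-0.3, 3.6, 1.4]
opening: -0.002
gripper_force: 1.3
```

hand_motion:
  ticks: {"segments": [[0,-0.012,0,0,0,0],[0,-0.012,0,0,0,0],[0,-0.012,0,0,0,0],[0,-0.012,0,0,0,0],[0,-0.012,0,0,0,0],[0,-0.012,0,0,0,0],[0,-0.003,0,0,0,0],[0,0,0,0,0,0]]}

```text
time: 3.65
tool_pos: [0.4616, 0.0903, 0.2634]
orientation: [-0.111, 0.994, -0.0, -0.0]
ft_force: [0.0, 0.4, -0.0]
opening: 0.002
gripper_force: 0.0
```

hand_motion:
  ticks: {"segments": [[0,-0.005,0,0,0,0],[0,-0.004,0,0,0,0]]}

```text
time: 3.9
tool_pos: [0.4635, 0.0819, 0.2634]
orientation: [-0.112, 0.994, 0.0, -0.0]
ft_force: [-0.9, 1.6, -1.2]
opening: -0.004
gripper_force: 1.1
```

hand_motion:
  ticks: {"segments": [[0,-0.003,0,0,0,0],[0,-0.002,0,0,0,0]]}

```text
time: 4.15
tool_pos: [0.4643, 0.0784, 0.2635]
orientation: [-0.112, 0.994, 0.003, -0.001]
ft_force: [-4.9, 18.6, 1.2]
opening: -0.001
gripper_force: 10.1
```

hand_motion:
  ticks: {"segments": [[0,-0.002,0,0,0,0],[0,0,0,0,0,0]]}

```text
time: 4.4
tool_pos: [0.4644, 0.0778, 0.2635]
orientation: [-0.113, 0.994, 0.005, -0.001]
ft_force: [-7.2, 22.0, 2.6]
opening: -0.0
gripper_force: 12.0
```

Slide is home (22 N against the stop). Backing off and going behind the cam lever.

hand_motion:
  ticks: {"segments": [[0,0.015,0,0,0,0],[0,0,-0.03,0,0,0],[0,0,-0.03,0,0,0],[0.03,-0.03,0,0,0,0],[0.031,-0.035,0,0,0,0],[0,0,0,0,0,0]]}

```text
time: 5.15
tool_pos: [0.416, 0.0111, 0.324]
orientation: [-0.11, 0.994, -0.001, 0.0]
ft_force: [-0.1, 0.2, 0.3]
opening: -0.001
gripper_force: 0.0
```

Run:
```python
from h import *
import cv2
s=r.state();d=np.array(s['tool_pos'])-[.503,-.0864,.173];t=.2242
print(np.cos(t)*d[0]+np.sin(t)*d[1],-np.sin(t)*d[0]+np.cos(t)*d[1],d[2])
im=r.grab_frame("wrist");cv2.imwrite("pics/w2.png",im[:,:,::-1])
```

```text
-0.06314160698766755 0.11438622728761849 0.15096292621751023
```

View pics/w2.png

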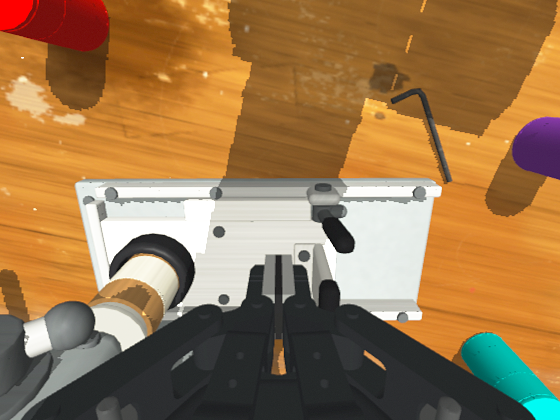

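hand_motion:
  ticks: {"segments": [[0,0,0.031,0,0,0],[0,0,0.031,0,0,0],[0,0.012,0,0,0,0],[0,0.010,0,0,0,0],[0,0.011,0.001,0,0,0],[0,0.010,0.001,0,0,0],[0,0.007,0.002,0,0,0],[0,0.008,0.004,0,0,0],[0,0.008,0.005,0,0,0],[0,0,0,0,0,0]]}

```text
time: 6.45
tool_pos: [0.4023, 0.0778, 0.2493]
orientation: [-0.112, 0.994, 0.0, 0.001]
ft_force: [1.0, -0.5, -0.0]
opening: -0.004
gripper_force: 0.3
```

hand_motion:
  ticks: {"segments": [[0,0.006,0.006,0,0,0],[0,0.005,0.006,0,0,0],[0,0.003,0.006,0,0,0],[0,0.002,0.006,0,0,0],[0,0.001,0.003,0,0,0],[0,0,0,0,0,0]]}

```text
time: 7.2
tool_pos: [0.3989, 0.0936, 0.2232]
orientation: [-0.111, 0.994, -0.001, 0.001]
ft_force: [-4.9, -6.5, 18.9]
opening: 0.002
gripper_force: 9.1
```

Run:
```python
from h import *
s=r.state();d=np.array(s['tool_pos'])-[.503,-.0864,.173];t=.2242
print(np.cos(t)*d[0]+np.sin(t)*d[1],-np.sin(t)*d[0]+np.cos(t)*d[1],d[2])
```

```text
-0.06149841358849471 0.19866096788094553 0.0502493354959484
```

Cam is pressed flat (tip at z 50 mm, 19 N up). Now up and across to the handle, opening the gripper.

hand_motion:
  ticks: {"segments": [[0,0,-0.04,0,0,0],[0.014,0,-0.052,0,0,0],[0.014,0,-0.055,0,0,0],[0.014,0,-0.055,0,0,0],[0.014,0,-0.055,0,0,0],[0,0,-0.055,0,0,0],[0,0,0,0,0,0]]}
  jaw: 1

```text
time: 8.07
tool_pos: [0.3433, 0.0816, 0.5371]
orientation: [-0.112, 0.994, 0.001, 0.003]
ft_force: [0.7, 0.5, 0.1]
opening: 1.004
gripper_force: 0.0
```

hand_motion:
  ticks: {"segments": [[0,-0.041,0,0,0,0],[0,-0.041,0,0,0,0],[0,-0.041,0,0,0,0],[0,-0.041,0,0,0,0],[0,-0.041,0,0,0,0],[0,-0.041,0,0,0,0],[0,-0.041,0,0,0,0],[0,-0.041,0,0,0,0],[0,0,0,0,0,0]]}

```text
time: 9.2
tool_pos: [0.4173, -0.2406, 0.5303]
orientation: [-0.11, 0.994, 0.002, -0.002]
ft_force: [0.2, 1.2, 0.1]
opening: 1.002
gripper_force: 0.0
```

Run:
```python
from h import *
import cv2
s=r.state();d=np.array(s['tool_pos'])-[.503,-.0864,0];t=.2242
print(np.cos(t)*d[0]+np.sin(t)*d[1],-np.sin(t)*d[0]+np.cos(t)*d[1],d[2],s['qpos'])
c=r.camera_info("wrist");im=r.grab_frame("wrist");cv2.imwrite("pics/w3.png",im[:,:,::-1])
pr=[.5030,-.0864,.2242]
for p in [(-110,-130,315),(-152,-130,315),(-67,-130,315),(-58,219,51),(-58,219,44)]:print(p,proj(0,w([p],pr),c).round(0)[0])
```

```text
-0.11788195347532995 -0.1313165441835173 0.530276928178937 [-6.00000855e-01 -5.81930907e-02  1.26271670e+00  9.81920764e-04
  1.94311531e+00 -2.39152987e+00]
(-110, -130, 315) [280. 248.]
(-152, -130, 315) [280. 187.]
(-67, -130, 315) [280. 303.]
(-58, 219, 51) [508. 200.]
(-58, 219, 44) [504. 199.]
```

View pics/w3.png

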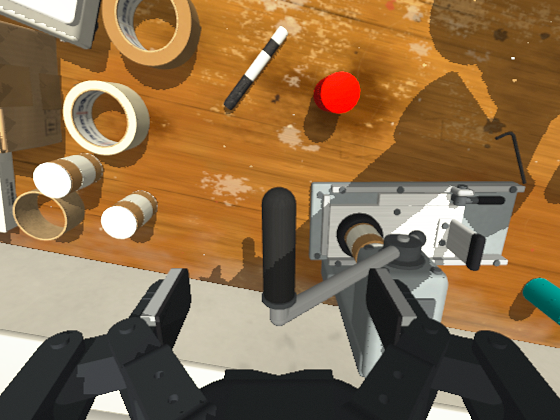

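The bar spans (280,188) to (280,305), right between the fingers and as predicted; the cam lies flat at (485,200). Descend and grip.

hand_motion:
  ticks: {"segments": [[0,0,0.03,0,0,0],[0,0.001,0.03,0,0,0],[0,0,0.007,0,0,0],[0,0,0,0,0,0]]}

```text
time: 9.75
tool_pos: [0.4162, -0.237, 0.4669]
orientation: [-0.112, 0.994, 0.0, 0.0]
ft_force: [-0.0, -0.0, 0.1]
opening: 0.996
gripper_force: 0.0
```

hand_motion:
  ticks: {"segments": [[0,0,0,0,0,0],[0,0,0,0,0,0],[0,0,0,0,0,0],[0,0,0,0,0,0],[0,0,0,0,0,0],[0,0,0,0,0,0]]}
  jaw: 0
  clamp_n: 60

```text
time: 10.5
tool_pos: [0.4162, -0.2385, 0.467]
orientation: [-0.111, 0.994, -0.002, 0.001]
ft_force: [3.0, -8.9, 0.2]
opening: 0.231
gripper_force: 58.9
```

hand_motion:
  ticks: {"segments": [[0,-0.005,0.007,0,0,0],[0,-0.0053,0.0065,0,0,0],[0,-0.0089,0.0145,0,0,0],[0,-0.0074,0.0153,0,0,0],[0,-0.003,0.008,0,0,0],[0,-0.0028,0.008,0,0,0],[0,-0.0021,0.0082,0,0,0],[0,-0.0021,0.0082,0,0,0],[0,0,0,0,0,0]]}

```text
time: 11.62
tool_pos: [0.4243, -0.2743, 0.3918]
orientation: [-0.111, 0.994, -0.002, 0.001]
ft_force: [1.0, -5.9, 4.4]
opening: 0.236
gripper_force: 59.7
```

hand_motion:
  ticks: {"segments": [[0,-0.0013,0.0084,0,0,0],[0,-0.0013,0.0084,0,0,0],[0,-0.0005,0.0085,0,0,0],[0,0,0,0,0,0],[0,0,0,0,0,0]]}

```text
time: 12.25
tool_pos: [0.4249, -0.2773, 0.3678]
orientation: [-0.111, 0.994, -0.003, 0.001]
ft_force: [-0.5, -5.9, 9.3]
opening: 0.24
gripper_force: 59.9
```

hand_motion:
  ticks: {"segments": [[0,-0.0003,0.005,0,0,0],[0,0,0.0045,0,0,0],[0,0,0,0,0,0],[0,0,0,0,0,0],[0,0,0,0,0,0],[0,0,0,0,0,0]]}

```text
time: 13.0
tool_pos: [0.425, -0.2775, 0.3586]
orientation: [-0.111, 0.994, -0.003, 0.001]
ft_force: [-1.6, -5.7, 10.0]
opening: 0.242
gripper_force: 59.9
```

Run:
```python
from h import *
import cv2
pr=[.5030,-.0864,.2242]
L=[]
for n in("scene","side","wrist"):
    c=r.camera_info(n);im=r.grab_frame(n)[:,:,::-1].copy()
    print(n,proj(0,w([(-58,0,205),(-58,-170,205),(-110,-170,205),(-152,-170,205),(-67,-170,205),(0,0,122)],pr),c).round(0).tolist())
    if n!="wrist":
        im=im[170:290,215:375] if n=="scene" else im[130:250,215:375]
        im=cv2.resize(im,(400,300),interpolation=cv2.INTER_CUBIC)
    else: im=cv2.resize(im,(400,300))
    L.append(im)
cv2.imwrite("pics/f.png",np.vstack([np.hstack(L[:2]),np.hstack([L[2],0*L[2]])]))
```

```text
scene [[293.0, 214.0], [339.0, 214.0], [340.0, 222.0], [340.0, 229.0], [339.0, 216.0], [294.0, 223.0]]
side [[289.0, 208.0], [298.0, 178.0], [313.0, 180.0], [324.0, 181.0], [301.0, 178.0], [272.0, 225.0]]
wrist [[605.0, 391.0], [280.0, 389.0], [280.0, 307.0], [280.0, 224.0], [280.0, 376.0], [483.0, 355.0]]
```

View pics/f.png

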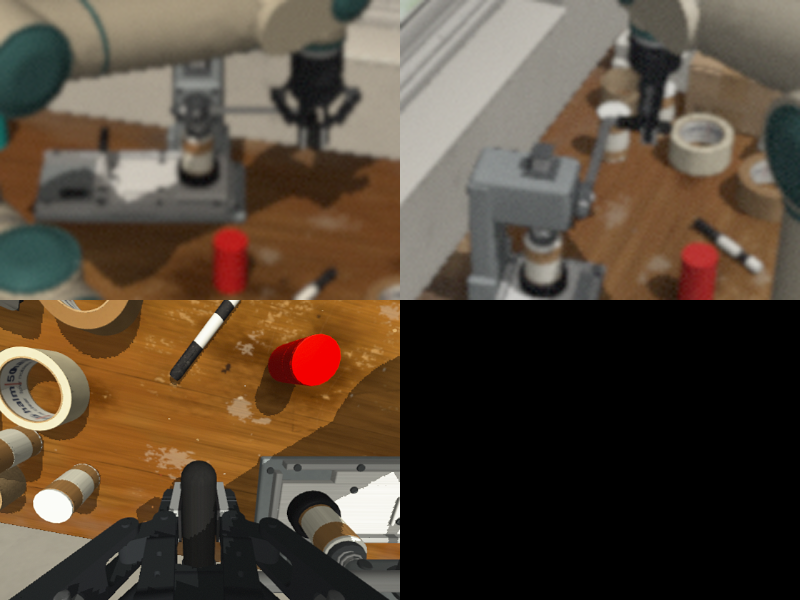

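The composite shows the lever rod level (row 110 in the scene crop, as predicted for level), the pad on the upright tube and the cam flat. The 108 mm handle drop puts the lever at about 0.69 rad, with about 10 N on it. Handing in.

hand_motion:
  ticks: {"segments": [[0,0,0,0,0,0],[0,0,0,0,0,0]]}

```text
time: 13.4
tool_pos: [0.425, -0.2775, 0.3586]
orientation: [-0.111, 0.994, -0.003, 0.001]
ft_force: [-1.5, -5.0, 10.1]
opening: 0.241
gripper_force: 59.9
```

```bash
python3 -c "
from bench import r
print(r.finish_job())"
```

```text
the job is handed in; nothing more can be done
None
```

I handed the job in at 13.4 s: slide home, cam flat, and the handle gripped at about level (lever about 0.69 rad) with the pad bearing on the plug; no verdict was returned, and I did not measure the plug's last millimetre directly.

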